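Change over the blank presented at the ledge

TASK

Two steel blanks lie in the lanes of the raised ledge on the bench. Push the plain blank back along its lane until it is fully home against the stop, and push the blank with the two round holes the other way until about a third of its length sticks out past the open end of the ledge, so that its edge can be taken by hand. Only push them: do not lift either blank or let it drop off, and leave the cup, the bottle and the crucible alone.

Things in the scene. Friction and masses are not known exactly. Their poses are not given: they have to be found in the camera images.
- ledge: fixed riser with a dark steel top on the bench, 158 mm (x) by 270 mm (y), flat top 80 mm above the bench. Origin: centre of its underside; z up, y along its two straight lanes, which lie side by side on top, centred at x = -38 and +38 mm, floor z = 80 mm, each 70 mm wide between ribs 6 mm wide and 6 mm high. A steel stop, 13 mm high, crosses both lanes at the closed end: inner face at y = +123 mm.
- ledge_open_end (a point): point on the top edge of the ledge's open end (the robot's right; no lip there), midway between the lanes, at lane floor height: ledge frame x = 0, y = -135 mm, z = 80 mm; axes as the ledge's
- holed_blank: steel plate, 64 x 130 x 6 mm, about 0.2 to 0.4 kg, with two round through-holes of 27 mm at y = -34 and y = +34 mm on its centre line, lying flat in either lane of the ledge. Origin: centre of its underside; z up; y along its length, pointing as the ledge's y: leading edge (towards the open end) at y = -65 mm, rear edge at +65 mm. Slides with ordinary metal friction and stays where left.
- plain_blank: steel plate, 64 x 130 x 6 mm, about 0.25 to 0.5 kg, plain, without holes, lying flat in either lane of the ledge. Origin: centre of its underside; z up; y along its length, pointing as the ledge's y: leading edge (towards the open end) at y = -65 mm, rear edge at +65 mm. Slides with ordinary metal friction and stays where left.
- empty_cup: pale empty cup, 60 mm across, 101 mm high, standing loose on the bench to the left, nearer the robot than the ledge; origin at the centre of its underside. Bystander.
- oil_bottle: small brown dropper bottle, 34 mm across, 102 mm high, standing loose on the bench left of the ledge; origin at the centre of its underside. Bystander.
- crucible: small white crucible, 50 mm across, 42 mm high, standing loose on the bench to the right, nearer the robot than the ledge; origin at the centre of its underside. Bystander.

How it is judged:
At the end, for the whole second after the job is handed in: The holed blank lies flat and still in its lane with 30 to 56 mm of its length past the open end of the ledge; the plain blank lies flat and still in its lane, its rear edge within 5 mm of the stop; the cup, the bottle and the crucible stand within 20 mm of where they stood (y of holed_blank in the frame of ledge between -0.126 and -0.1 m and y of plain_blank in the frame of ledge above 0.053 m and z of holed_blank in the frame of ledge between 0.076 and 0.084 m and angle between each of holed_blank, plain_blank's own z axis and vertical below 0.05 rad and angle between the y axis of each of holed_blank, plain_blank and the y axis of ledge, either way round below 0.12 rad and linear speed of each of holed_blank, plain_blank below 0.01 m/s and z of plain_blank in the frame of ledge between 0.076 and 0.084 m and distance of each of empty_cup, oil_bottle, crucible from where it was at the start of the episode below 0.02 m); the robot touches nothing.
It fails at once if the holed blank is lifted more than 7 mm, tipped or pushed off the ledge (z of holed_blank in the frame of ledge above 0.087 m or z of holed_blank in the frame of ledge below 0.07 m or angle between holed_blank's own z axis and vertical above 0.2 rad).
It fails at once if the plain blank is lifted more than 7 mm, tipped or pushed off the ledge (z of plain_blank in the frame of ledge above 0.087 m or z of plain_blank in the frame of ledge below 0.07 m or angle between plain_blank's own z axis and vertical above 0.2 rad).
It fails at once if the cup, the bottle or the crucible is pushed more than 20 mm or knocked over (distance of any of empty_cup, oil_bottle, crucible from where it was at the start of the episode above 0.02 m or angle between any of empty_cup, oil_bottle, crucible's own z axis and vertical above 0.5 rad).
It also fails if it takes over 45 s, if anything falls off the work surface, if the arm or the gripper's body presses on something with over 40 N, if the wrist force passes 120 N, or if a joint passes its speed limit or range.

ROBOT

A 6-joint arm with a two-finger parallel gripper is mounted at the origin on a cart in front of the work surface, level with it; the furniture and walls round the work are solid. World frame = base frame: x ahead of the robot, y to its left, z up, the work surface at z = 0. Lengths are in m, angles in rad, forces in N, time in s.
With the tool pointing down it reaches from about 0.4 to 0.825 m from the base axis. Payload 7 kg.
Tool frame: the origin (TCP) lies midway between the tips of the shut fingers; the grasp point (between the pads) lies hold_point_z behind it (hold_point_z is the distance from the TCP to the grasp point, in m); z points along the fingers, y is the line along which they close (so a half turn about z gives the same grasp; the last joint's range is limited). The gripper opens to 88 mm and grips with 3 to 60 N. Pads are 19 mm wide; open, the fingers measure 130 mm over their backs; the gripper's body (78 mm by 193 mm) begins 47 mm behind the grasp point.
Start: joints at [1.392, 0.359, 0.012, 0, -1.224, -0.288], TCP at [0.304, 0.603, 0.227] pointing down, gripper open.
Joint ranges: [-3.07, 3.07], [-1.43, 2.12], [-1.02, 1.25], [-3.03, 1.67], [-3.05, -0], [-3.03, 3.03]. Speed limits (rad/s): [2.39, 2.39, 3.01, 3.14, 3.14, 3.14].

INTERFACE

Orientations are given as [roll, pitch, yaw] about the fixed x, y, z axes, in that order (R = Rz(yaw) Ry(pitch) Rx(roll)).
In Python, from station import * gives the robot as it stands.
- The arm moves only by the tool apply_moves, never from a script. Its argument "steps" is a list of rows, each an object with "translation": the shift along the world's x, y, z scaled (see below), a list of three; "rotation": the turn, a rotation vector about the world's x, y, z scaled (see below), a list of three. A call has exactly 10 rows; each row is the pose to reach, as a shift and turn from the pose commanded when the call began; what a row does not reach only later rows make up. The controller multiplies each number of a shift by 250 mm and each number of a turn by 30 degrees. A row lasts 1/12 s, in which the tool goes at most 41.7 mm and 7.16 degrees, less where a joint would pass 70% of its speed; a pose out of reach is approached as far as the arm can. A call with a number of a shift or a turn outside -1 to 1 is refused whole. A call with a gripper value outside its range is refused whole. "jaw" is the closure, from -1 (fully open) to 1 (shut), so that 0 is half open, set as the call begins (left out, the last holds). The fingers move at their own pace and stop on an object; "newtons" is the grip in N (left out, the last holds). Time passes only in rows, so rows that repeat a pose let the fingers close, or fill a call up. It gives the time, the measured TCP pose, the force, the opening and the grip force at its end, in the units of the state.
- get_state(): the state, without advancing time (a new reading comes with each control period).
- grab_frame(name): name is "side" or "top"; returns the picture (384x512x3 uint8, blue, green, red); there is no depth.
- camera_model(name): a dict with "fx", "fy", "cx", "cy" (pixels), "xyz" and "rotation" of the camera in the world. Camera axes: x right, y down, z forward; pixel columns grow to the right and rows downward; lengths in m; the calibration is good to about 2 mm. A picture is of the moment at which its call begins. camera_model takes no time and is no camera call.
- job_done(): hands the job in; it is judged then, once.
The state is a dict: "t": time; "q": joint angles; "qd": joint speeds; "joint_efforts": joint torques, N m; "eef_pos": TCP position; "ee_rot": TCP orientation; "force": force on the tool from outside, world axes, zero at the start; "moment": the same for the moment, N m; "width": finger opening in m; "gripper_force": force on a finger pad.
Only numpy, scipy, OpenCV 4.12 (cv2) and the standard library are available. Lean on these libraries where they do the work, as an engineer would, in place of code of your own. Each camera call takes 0.05 s, during which the arm holds its last target. There are 200 camera calls.

## Working session

There is one attempt and no reset: what is moved stays moved. The work goes in short steps, Python scripts to look and compute and a tool call to move; the robot and the scene stay as the last step left them, time stands still between calls to the robot, and variables do not carry over. Pictures are saved under pics/ and viewed, at most 10 in all, crops included, and the job is handed in when it is done.

Besides the shell and the picture viewer there is one more tool, called after "Call:" by a JSON object that holds its "name" and its "arguments". apply_moves: Moves the arm, as the interface text tells. Shifts and turns lie within -1 to 1; 1 stands for 250 mm of shift or 30 degrees of turn. Its arguments: {"type":"object","properties":{"steps":{"type":"array"},"jaw":{"type":"number"},"newtons":{"type":"number"}},"required":["steps"]}

```bash
mkdir -p pics
python3 - <<'E'
from station import *
import cv2
for n in("top","side"):
    cv2.imwrite(f"pics/{n}0.png",grab_frame(n)); print(n,camera_model(n))
s=get_state();print({k:s[k] for k in("t","eef_pos","ee_rot","width","force")}); 
try: print(hold_point_z)
except Exception as e: print(e)
E
```

```text
top {'fx': 451.1039778903964, 'fy': 451.1039778903964, 'cx': 256.71952916930104, 'cy': 199.64334523381166, 'xyz': array([0.30835453, 0.00121457, 1.17749327]), 'rotation': array([-2.95046178, -0.0117868 , -1.55884909])}
side {'fx': 368.98740017301554, 'fy': 368.98740017301554, 'cx': 254.65800162452987, 'cy': 187.39462616041232, 'xyz': array([0.21543219, 0.56775415, 0.62798008]), 'rotation': array([-2.27562177, -0.02230373, -2.63040602])}
{'t': 0.1, 'eef_pos': array([0.30359949, 0.60237069, 0.22570159]), 'ee_rot': array([ 3.14007999e+00, -1.39425513e-04, -4.66928885e-01]), 'width': 0.08750967564705373, 'force': array([-0.25456472,  0.66294736,  0.15469725])}
0.0188
```

View pics/top0.png

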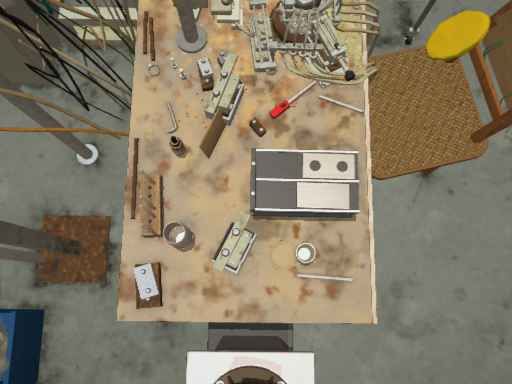

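View pics/side0.png

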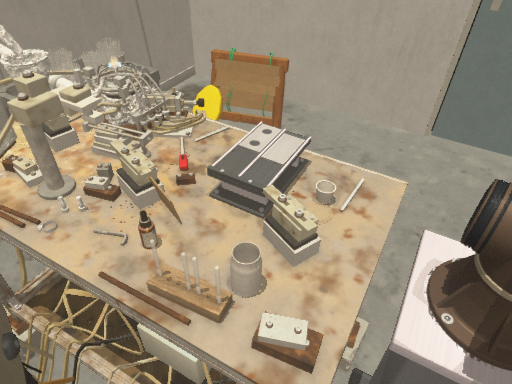

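```bash
cat > h.py <<'E'
import numpy as np, cv2
from station import *
from scipy.spatial.transform import Rotation as R
def ray(n,u,v,z):
    c=camera_model(n);d=R.from_euler('xyz',c['rotation']).as_matrix()@[(u-c['cx'])/c['fx'],(v-c['cy'])/c['fy'],1]
    return c['xyz']+d*(z-c['xyz'][2])/d[2]
def crop(n,x0,y0,x1,y1,s,f,img=None):
    im=grab_frame(n) if img is None else img
    cv2.imwrite(f,cv2.resize(im[y0:y1,x0:x1],None,fx=s,fy=s,interpolation=cv2.INTER_CUBIC)); return im
E
python3 -c "
from h import *
crop('top',240,140,370,225,6,'pics/t1.png',cv2.imread('pics/top0.png'))"
```

```text
(no output)
```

View pics/t1.png

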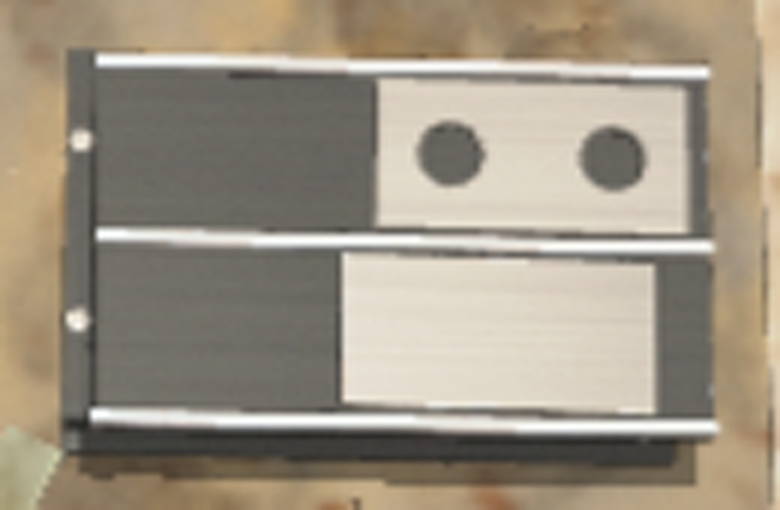

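Run:
```python
from h import *
def p(u,v,z=.086): return ray('top',(u+.5)/6-.5+240,(v+.5)/6-.5+140,z)
P=dict(rt=((96,60),(710,73)),rm=((97,234),(713,246)),rb=((92,414),(718,428)))
th=[]
for k,(a,b) in P.items():
    A,B=p(*a),p(*b);d=A-B;th.append(np.arctan2(-d[0],d[1]));print(k,A.round(4),B.round(4),np.linalg.norm(d).round(4),np.degrees(th[-1]))
t=np.mean(th);ux=np.array([np.cos(t),np.sin(t)]);uy=np.array([-np.sin(t),np.cos(t)])
O=np.mean([p(*P[k][1])[:2] for k in P],axis=0)+uy*.135
print('yaw',np.degrees(t),'O',O)
for n,q in dict(holed=[(377,79),(687,86),(687,233),(375,226)],plain=[(342,252),(655,263),(655,412),(342,403)]).items():
    W=np.array([p(*c)[:2]-O for c in q]);print(n,(W@np.c_[ux,uy]).round(4).tolist(),'c',(W.mean(0)@np.c_[ux,uy]).round(4),(W.mean(0)+O).round(4))
for x,y in((.038,.123),(-.038,.123),(.038,-.135),(-.038,-.135)): print(x,y,(O+ux*x+uy*y).round(4))
```

```text
rt [ 0.6481 -0.0047  0.086 ] [ 0.6464 -0.263   0.086 ] 0.2583 -0.367887592553039
rm [ 0.573  -0.0061  0.086 ] [ 0.5717 -0.2619  0.086 ] 0.2559 -0.2988596774791031
rb [ 0.4973 -0.005   0.086 ] [ 0.4951 -0.2616  0.086 ] 0.2567 -0.49857371543925677
yaw -0.3884403284904663 O [ 0.5719658  -0.12719435]
holed [[0.0696, 0.0049], [0.0695, -0.1255], [0.0059, -0.1241], [0.0061, 0.0058]] c [ 0.0378 -0.0597] [ 0.6094 -0.1872]
plain [[-0.0052, 0.0195], [-0.0071, -0.1105], [-0.0699, -0.1092], [-0.0688, 0.0193]] c [-0.0378 -0.0452] [ 0.5339 -0.1722]
0.038 0.123 [ 0.6108 -0.0045]
-0.038 0.123 [ 0.5348 -0.0039]
0.038 -0.135 [ 0.609  -0.2624]
-0.038 -0.135 [ 0.5331 -0.2619]
```

Call:
{"name": "apply_moves", "arguments": {"steps": [{"translation": [0.04,-0.093,0],"rotation": [0,0,-0.07]},{"translation": [0.08,-0.186,0],"rotation": [0,0,-0.14]},{"translation": [0.12,-0.279,0],"rotation": [0,0,-0.21]},{"translation": [0.16,-0.372,0],"rotation": [0,0,-0.28]},{"translation": [0.2,-0.465,0],"rotation": [0,0,-0.35]},{"translation": [0.24,-0.558,0],"rotation": [0,0,-0.42]},{"translation": [0.28,-0.651,0],"rotation": [0,0,-0.49]},{"translation": [0.32,-0.744,0],"rotation": [0,0,-0.56]},{"translation": [0.36,-0.837,0],"rotation": [0,0,-0.63]},{"translation": [0.4,-0.93,0],"rotation": [0,0,-0.7]}], "jaw": 1, "newtons": 20}}

```text
t: 0.93
eef_pos: [0.4039, 0.3689, 0.2263]
ee_rot: [3.141, -0.0, -0.835]
force: [0.2, -0.4, -0.0]
width: 0.0265
gripper_force: 0.0
```

Call:
{"name": "apply_moves", "arguments": {"steps": [{"translation": [0.04,-0.093,0],"rotation": [0,0,-0.07]},{"translation": [0.08,-0.186,0],"rotation": [0,0,-0.14]},{"translation": [0.12,-0.279,0],"rotation": [0,0,-0.21]},{"translation": [0.16,-0.372,0],"rotation": [0,0,-0.28]},{"translation": [0.2,-0.465,0],"rotation": [0,0,-0.35]},{"translation": [0.24,-0.558,0],"rotation": [0,0,-0.42]},{"translation": [0.28,-0.651,0],"rotation": [0,0,-0.49]},{"translation": [0.32,-0.744,0],"rotation": [0,0,-0.56]},{"translation": [0.36,-0.837,0],"rotation": [0,0,-0.63]},{"translation": [0.4,-0.93,0],"rotation": [0,0,-0.7]}]}}

```text
t: 1.77
eef_pos: [0.5039, 0.1365, 0.2264]
ee_rot: [3.141, 0.0, -1.202]
force: [0.7, 0.7, 0.2]
width: 0.0004
gripper_force: 0.0
```

Call:
{"name": "apply_moves", "arguments": {"steps": [{"translation": [0.042,-0.093,0],"rotation": [0,0,-0.072]},{"translation": [0.084,-0.186,0],"rotation": [0,0,-0.144]},{"translation": [0.126,-0.279,0],"rotation": [0,0,-0.216]},{"translation": [0.168,-0.372,0],"rotation": [0,0,-0.288]},{"translation": [0.21,-0.465,0],"rotation": [0,0,-0.36]},{"translation": [0.252,-0.558,0],"rotation": [0,0,-0.432]},{"translation": [0.294,-0.651,0],"rotation": [0,0,-0.504]},{"translation": [0.336,-0.744,0],"rotation": [0,0,-0.576]},{"translation": [0.42,-0.93,0],"rotation": [0,0,-0.72]},{"translation": [0.42,-0.93,0],"rotation": [0,0,-0.72]}]}}

```text
t: 2.6
eef_pos: [0.6099, -0.0985, 0.2257]
ee_rot: [3.141, -0.001, -1.583]
force: [0.1, 0.7, -1.7]
width: 0.0004
gripper_force: 0.0
```

Call:
{"name": "apply_moves", "arguments": {"steps": [{"translation": [0,0.01,-0.06],"rotation": [0,0,0]},{"translation": [0,0.02,-0.13],"rotation": [0,0,0]},{"translation": [0,0.02,-0.2],"rotation": [0,0,0]},{"translation": [0,0.02,-0.27],"rotation": [0,0,0]},{"translation": [0,0.02,-0.34],"rotation": [0,0,0]},{"translation": [0,0.02,-0.41],"rotation": [0,0,0]},{"translation": [0,0.02,-0.47],"rotation": [0,0,0]},{"translation": [0,0.02,-0.51],"rotation": [0,0,0]},{"translation": [0,0.02,-0.54],"rotation": [0,0,0]},{"translation": [0,0.02,-0.54],"rotation": [0,0,0]}]}}

```text
t: 3.43
eef_pos: [0.6078, -0.0898, 0.0899]
ee_rot: [3.139, -0.0, -1.577]
force: [-0.7, -0.6, 0.2]
width: 0.0004
gripper_force: 0.0
```

Run:
```python
from h import *
a=crop('top',240,140,370,225,5,'pics/a.png');b=cv2.resize(grab_frame('side')[110:220,200:330],None,fx=5,fy=5,interpolation=cv2.INTER_CUBIC)
cv2.imwrite('pics/s1.png',b);s=get_state();print(s['eef_pos'],s['force'])
```

```text
[ 0.60906007 -0.08972397  0.09189   ] [-0.60102204  0.31677662  0.05296649]
```

View pics/s1.png

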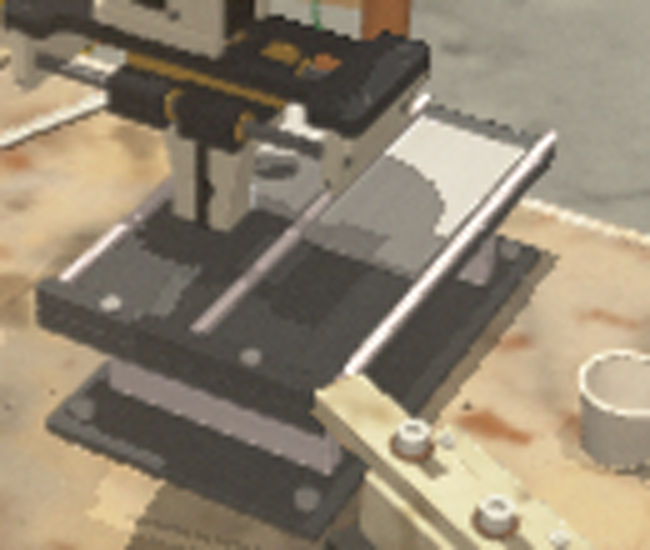

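The closed fingers stand in the far lane behind the holed blank, clear of the ribs and just above the lane floor. I lower them by 8 mm.

Call:
{"name": "apply_moves", "arguments": {"steps": [{"translation": [0,0,-0.006],"rotation": [0,0,0]},{"translation": [0,0,-0.012],"rotation": [0,0,0]},{"translation": [0,0,-0.018],"rotation": [0,0,0]},{"translation": [0,0,-0.022],"rotation": [0,0,0]},{"translation": [0,0,-0.026],"rotation": [0,0,0]},{"translation": [0,0,-0.028],"rotation": [0,0,0]},{"translation": [0,0,-0.03],"rotation": [0,0,0]},{"translation": [0,0,-0.032],"rotation": [0,0,0]},{"translation": [0,0,-0.032],"rotation": [0,0,0]},{"translation": [0,0,-0.032],"rotation": [0,0,0]}]}}

```text
t: 4.37
eef_pos: [0.6088, -0.0897, 0.0836]
ee_rot: [3.142, -0.0, -1.577]
force: [-0.5, -1.0, 0.1]
width: 0.0003
gripper_force: 0.0
```

Run:
```python
from h import *
E=[];F=[]
for i in range(4):
    grab_frame('top');s=get_state();E.append(s['eef_pos']);F.append(s['force'])
print(np.mean(E,0),np.std(E,0),np.mean(F,0))
```

```text
[ 0.60881038 -0.08975083  0.08358419] [8.43268869e-06 6.61571193e-06 1.29530734e-05] [-0.249705    0.49249449  0.3751083 ]
```

Call:
{"name": "apply_moves", "arguments": {"steps": [{"translation": [0,-0.03,0],"rotation": [0,0,0]},{"translation": [0,-0.06,0],"rotation": [0,0,0]},{"translation": [0,-0.09,0],"rotation": [0,0,0]},{"translation": [0,-0.12,0],"rotation": [0,0,0]},{"translation": [0,-0.15,0],"rotation": [0,0,0]},{"translation": [0,-0.18,0],"rotation": [0,0,0]},{"translation": [0,-0.21,0],"rotation": [0,0,0]},{"translation": [0,-0.235,0],"rotation": [0,0,0]},{"translation": [0,-0.25,0],"rotation": [0,0,0]},{"translation": [0,-0.26,0],"rotation": [0,0,0]}]}}

```text
t: 5.4
eef_pos: [0.6088, -0.1554, 0.0835]
ee_rot: [-3.142, 0.0, -1.577]
force: [-1.4, 2.4, 1.0]
width: 0.0005
gripper_force: 1.0
```

Run:
```python
from h import *
im=crop('top',250,130,390,230,5.5,'pics/t2.png');s=get_state();print(s['eef_pos'],s['force'])
```

```text
[ 0.60873678 -0.15552825  0.0835582 ] [ 0.82110146 -0.15627696  0.57484321]
```

View pics/t2.png

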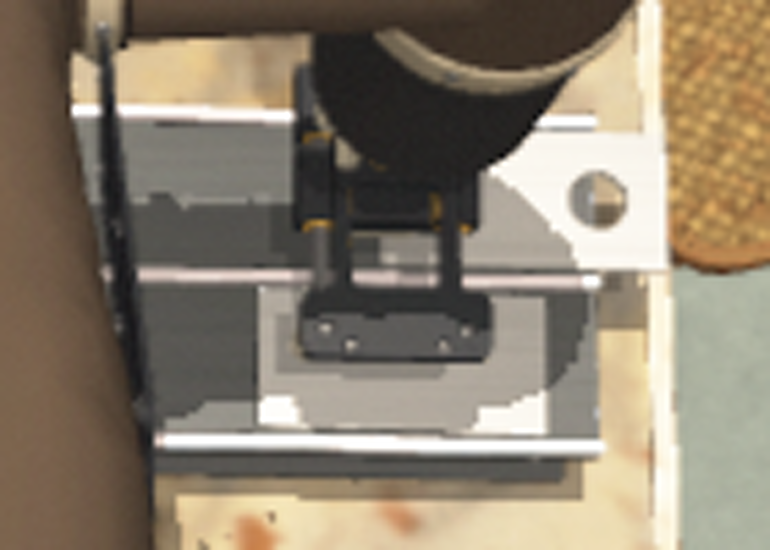

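Run:
```python
from h import *
for u,v in((668,135),(668,268),(598,199)):
  print(ray('top',(u+.5)/5.5-.5+250,(v+.5)/5.5-.5+130,.086))
```

```text
[ 0.64067354 -0.29600028  0.086     ]
[ 0.57795333 -0.29372221  0.086     ]
[ 0.60984169 -0.26288215  0.086     ]
```

The leading edge is at crop column 668 (y = -0.294 to -0.296), and the front hole at (598, 199) gives the same figure. That is about 32 mm past the open end, so I push 11 mm more, then back off.

Call:
{"name": "apply_moves", "arguments": {"steps": [{"translation": [0,-0.01,0],"rotation": [0,0,0]},{"translation": [0,-0.02,0],"rotation": [0,0,0]},{"translation": [0,-0.03,0],"rotation": [0,0,0]},{"translation": [0,-0.04,0],"rotation": [0,0,0]},{"translation": [0,-0.045,0],"rotation": [0,0,0]},{"translation": [0,-0.045,0],"rotation": [0,0,0]},{"translation": [0,-0.03,0],"rotation": [0,0,0]},{"translation": [0,0,0],"rotation": [0,0,0]},{"translation": [0,0.02,0],"rotation": [0,0,0]},{"translation": [0,0.02,0],"rotation": [0,0,0]}]}}

```text
t: 6.28
eef_pos: [0.6088, -0.1486, 0.0836]
ee_rot: [3.141, 0.0, -1.576]
force: [0.3, -1.0, 0.4]
width: -0.0
gripper_force: 0.0
```

Call:
{"name": "apply_moves", "arguments": {"steps": [{"translation": [0,0,0.03],"rotation": [0,0,0]},{"translation": [0,0,0.08],"rotation": [0,0,0]},{"translation": [0,0,0.14],"rotation": [0,0,0]},{"translation": [-0.03,-0.06,0.2],"rotation": [0,0,0]},{"translation": [-0.08,-0.16,0.24],"rotation": [0,0,0]},{"translation": [-0.13,-0.26,0.24],"rotation": [0,0,0]},{"translation": [-0.2,-0.36,0.24],"rotation": [0,0,0]},{"translation": [-0.25,-0.44,0.24],"rotation": [0,0,0]},{"translation": [-0.3,-0.48,0.24],"rotation": [0,0,0]},{"translation": [-0.3,-0.48,0.24],"rotation": [0,0,0]}]}}

```text
t: 7.12
eef_pos: [0.5315, -0.2714, 0.1441]
ee_rot: [3.141, 0.0, -1.579]
force: [0.1, 1.3, -1.5]
width: 0.0001
gripper_force: 0.0
```

Call:
{"name": "apply_moves", "arguments": {"steps": [{"translation": [0.008,0,-0.05],"rotation": [0,0,0]},{"translation": [0.008,0,-0.1],"rotation": [0,0,0]},{"translation": [0.008,0,-0.14],"rotation": [0,0,0]},{"translation": [0.008,0,-0.18],"rotation": [0,0,0]},{"translation": [0.008,0,-0.2],"rotation": [0,0,0]},{"translation": [0.008,0,-0.215],"rotation": [0,0,0]},{"translation": [0.008,0,-0.225],"rotation": [0,0,0]},{"translation": [0.008,0,-0.235],"rotation": [0,0,0]},{"translation": [0.008,0,-0.24],"rotation": [0,0,0]},{"translation": [0.008,0,-0.24],"rotation": [0,0,0]}]}}

```text
t: 7.95
eef_pos: [0.5359, -0.2697, 0.0836]
ee_rot: [-3.142, -0.0, -1.577]
force: [-0.5, -0.3, -0.1]
width: 0.0002
gripper_force: 0.0
```

Run:
```python
from h import *
crop('side',200,100,330,210,5,'pics/s2.png');grab_frame('top');s=get_state();print(s['eef_pos'],s['force'])
```

```text
[ 0.53595108 -0.26982097  0.08386187] [-0.13753168  0.48587244 -0.14726186]
```

View pics/s2.png

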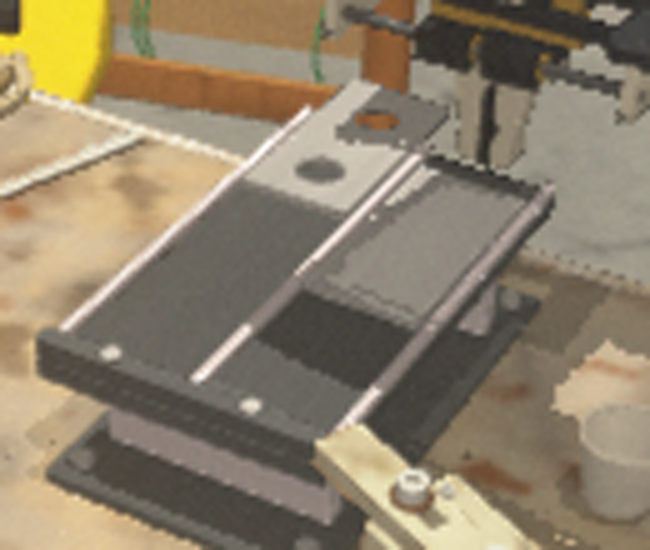

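The fingers stand just past the open end, in line with the near lane. The holed blank overhangs flat. Now I push the plain blank to the left.

Call:
{"name": "apply_moves", "arguments": {"steps": [{"translation": [-0.01,0.05,0],"rotation": [0,0,0]},{"translation": [-0.01,0.09,0],"rotation": [0,0,0]},{"translation": [-0.01,0.14,0],"rotation": [0,0,0]},{"translation": [-0.01,0.19,0],"rotation": [0,0,0]},{"translation": [-0.01,0.24,0],"rotation": [0,0,0]},{"translation": [-0.01,0.29,0],"rotation": [0,0,0]},{"translation": [-0.009,0.34,0],"rotation": [0,0,0]},{"translation": [-0.008,0.39,0],"rotation": [0,0,0]},{"translation": [-0.008,0.43,0],"rotation": [0,0,0]},{"translation": [-0.008,0.46,0],"rotation": [0,0,0]}]}}

```text
t: 8.88
eef_pos: [0.5339, -0.1534, 0.0837]
ee_rot: [-3.141, -0.0, -1.576]
force: [0.9, -3.7, 1.7]
width: 0.0004
gripper_force: 1.9
```

Call:
{"name": "apply_moves", "arguments": {"steps": [{"translation": [0,0.004,0],"rotation": [0,0,0]},{"translation": [0,0.008,0],"rotation": [0,0,0]},{"translation": [0,0.012,0],"rotation": [0,0,0]},{"translation": [0,0.016,0],"rotation": [0,0,0]},{"translation": [0,0.02,0],"rotation": [0,0,0]},{"translation": [0,0.024,0],"rotation": [0,0,0]},{"translation": [0,0.028,0],"rotation": [0,0,0]},{"translation": [0,0.032,0],"rotation": [0,0,0]},{"translation": [0,0.036,0],"rotation": [0,0,0]},{"translation": [0,0.036,0],"rotation": [0,0,0]}]}}

```text
t: 9.72
eef_pos: [0.5338, -0.1457, 0.0836]
ee_rot: [-3.141, -0.0, -1.577]
force: [-0.5, -5.1, 1.8]
width: 0.0007
gripper_force: 2.7
```

Not at the stop yet. I creep on at 0.5 mm per row, watching the force.

Call:
{"name": "apply_moves", "arguments": {"steps": [{"translation": [0,0.002,0],"rotation": [0,0,0]},{"translation": [0,0.004,0],"rotation": [0,0,0]},{"translation": [0,0.006,0],"rotation": [0,0,0]},{"translation": [0,0.008,0],"rotation": [0,0,0]},{"translation": [0,0.01,0],"rotation": [0,0,0]},{"translation": [0,0.01,0],"rotation": [0,0,0]},{"translation": [0,0.01,0],"rotation": [0,0,0]},{"translation": [0,0.01,0],"rotation": [0,0,0]},{"translation": [0,0.01,0],"rotation": [0,0,0]},{"translation": [0,0.01,0],"rotation": [0,0,0]}]}}

```text
t: 10.55
eef_pos: [0.5337, -0.1448, 0.0837]
ee_rot: [3.141, -0.002, -1.577]
force: [1.1, -14.3, 1.2]
width: 0.0005
gripper_force: 6.7
```

Force rose to 14 N and motion stalled, so the blank is against the stop. I back off, lift and check.

Call:
{"name": "apply_moves", "arguments": {"steps": [{"translation": [0,-0.01,0],"rotation": [0,0,0]},{"translation": [0,-0.03,0],"rotation": [0,0,0]},{"translation": [0,-0.06,0],"rotation": [0,0,0]},{"translation": [0,-0.08,0.03],"rotation": [0,0,0]},{"translation": [0,-0.08,0.1],"rotation": [0,0,0]},{"translation": [0,-0.08,0.2],"rotation": [0,0,0]},{"translation": [0,-0.08,0.3],"rotation": [0,0,0]},{"translation": [0,-0.08,0.42],"rotation": [0,0,0]},{"translation": [0,-0.08,0.55],"rotation": [0,0,0]},{"translation": [0,-0.08,0.6],"rotation": [0,0,0]}]}}

```text
t: 11.38
eef_pos: [0.5354, -0.1638, 0.2388]
ee_rot: [-3.136, -0.001, -1.576]
force: [1.3, 0.0, -0.6]
width: 0.0006
gripper_force: 0.0
```

Call:
{"name": "apply_moves", "arguments": {"steps": [{"translation": [0,0.08,0],"rotation": [0,0,0]},{"translation": [0,0.18,0],"rotation": [0,0,0]},{"translation": [0,0.28,0],"rotation": [0,0,0]},{"translation": [0,0.38,0],"rotation": [0,0,0]},{"translation": [0,0.48,0],"rotation": [0,0,0]},{"translation": [0,0.58,0],"rotation": [0,0,0]},{"translation": [0,0.68,0],"rotation": [0,0,0]},{"translation": [0,0.78,0],"rotation": [0,0,0]},{"translation": [0,0.88,0],"rotation": [0,0,0]},{"translation": [0,0.92,0],"rotation": [0,0,0]}]}}

```text
t: 12.22
eef_pos: [0.5337, 0.069, 0.234]
ee_rot: [-3.141, 0.001, -1.575]
force: [0.1, 0.1, 0.7]
width: 0.0003
gripper_force: 0.0
```

Call:
{"name": "apply_moves", "arguments": {"steps": [{"translation": [0,0.08,0],"rotation": [0,0,0]},{"translation": [0,0.18,0],"rotation": [0,0,0]},{"translation": [0,0.28,0],"rotation": [0,0,0]},{"translation": [0,0.38,0],"rotation": [0,0,0]},{"translation": [0,0.48,0],"rotation": [0,0,0]},{"translation": [0,0.58,0],"rotation": [0,0,0]},{"translation": [0,0.68,0],"rotation": [0,0,0]},{"translation": [0,0.78,0],"rotation": [0,0,0]},{"translation": [0,0.8,0],"rotation": [0,0,0]},{"translation": [0,0.8,0],"rotation": [0,0,0]}]}}

```text
t: 13.05
eef_pos: [0.5337, 0.2679, 0.2333]
ee_rot: [3.141, -0.0, -1.575]
force: [0.1, 0.1, 0.4]
width: 0.0005
gripper_force: 0.0
```

Run:
```python
from h import *
crop('top',150,130,390,280,3.3,'pics/t3.png');s=get_state();print(s['eef_pos'],s['t'])
```

```text
[0.53361733 0.26678716 0.23335075] 13.1
```

View pics/t3.png

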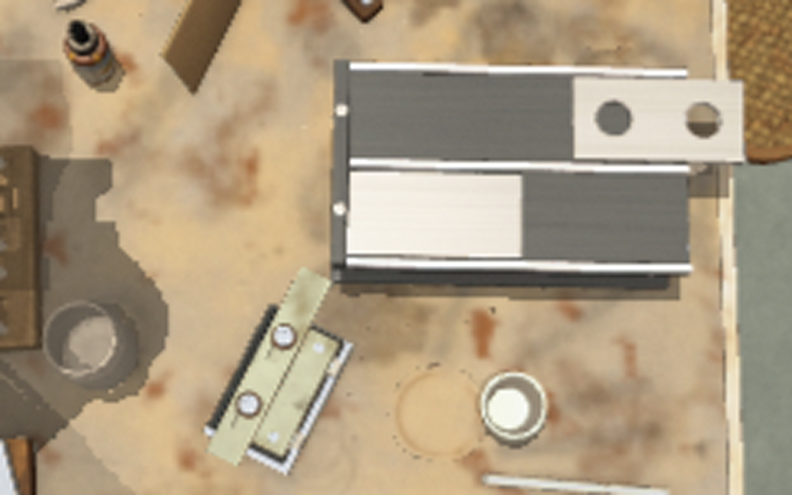

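The plain blank sits against the stop with no gap (crop column 348). The holed blank runs from column 574 to 743, about 41 mm past the ledge end at column 688. The cup, bottle and crucible have not moved.

```bash
python3 -c "
from station import *
print(job_done())"
```

```text
the job is handed in; nothing more can be done
None
```

I've handed the job in: the plain blank is home against the stop, the holed blank sticks out about 41 mm past the open end, and the cup, bottle and crucible were left untouched; no verdict came back.

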